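Line up the sample jars by size beside the stirrer

TASK

Line up the four brown sample jars along the strip for dosing, in order of size: the largest on the mark at the end nearest the magnetic stirrer, then the next largest, and so on to the smallest at the far end, each standing upright in the middle of its own mark. Set each jar down without dropping it or tipping it over, and leave the little glass flask where it stands.

Things in the scene. Friction and masses are not known exactly. Their poses are not given: they have to be found in the camera images.
- jar_a_center (a point): Centre (half-way up, on the axis) of the largest and tallest of four closed brown sample jars: upright cylinder, 56 mm in diameter, 76 mm tall, white screw lid (top 12 mm, same width), pale label band. Loose, standing on the bench (z = 0) at the start; z axis up along the jar. 260 g, give or take a quarter.
- jar_b_center (a point): Centre (half-way up, on the axis) of the second largest of four closed brown sample jars: upright cylinder, 48 mm in diameter, 66 mm tall, white screw lid (top 12 mm, same width), pale label band. Loose, standing on the bench (z = 0) at the start; z axis up along the jar. 170 g, give or take a quarter.
- jar_c_center (a point): Centre (half-way up, on the axis) of the third largest of four closed brown sample jars: upright cylinder, 41 mm in diameter, 56 mm tall, white screw lid (top 12 mm, same width), pale label band. Loose, standing on the bench (z = 0) at the start; z axis up along the jar. 110 g, give or take a quarter.
- jar_d_center (a point): Centre (half-way up, on the axis) of the smallest and shortest of four closed brown sample jars: upright cylinder, 34 mm in diameter, 46 mm tall, white screw lid (top 12 mm, same width), pale label band. Loose, standing on the bench (z = 0) at the start; z axis up along the jar. 60 g, give or take a quarter.
- mark1: Mark 1 of four equal flat marks (thin white ring 64 mm across with a white centre dot) in a straight row, 90 mm apart, on a fixed blue-green strip 365 x 85 x 4 mm; mark 1 is the row's left end as seen from the robot. The origin is the centre of the mark on the strip's top face, 4 mm above the bench; the y axis runs along the row from mark 4 towards mark 1, z up. Nothing stands out of the strip: jars stand flat on it.
- mark2: Mark 2 of four equal flat marks (thin white ring 64 mm across with a white centre dot) in a straight row, 90 mm apart, on a fixed blue-green strip 365 x 85 x 4 mm; an inner mark. The origin is the centre of the mark on the strip's top face, 4 mm above the bench; the y axis runs along the row from mark 4 towards mark 1, z up. Nothing stands out of the strip: jars stand flat on it.
- mark3: Mark 3 of four equal flat marks (thin white ring 64 mm across with a white centre dot) in a straight row, 90 mm apart, on a fixed blue-green strip 365 x 85 x 4 mm; an inner mark. The origin is the centre of the mark on the strip's top face, 4 mm above the bench; the y axis runs along the row from mark 4 towards mark 1, z up. Nothing stands out of the strip: jars stand flat on it.
- mark4: Mark 4 of four equal flat marks (thin white ring 64 mm across with a white centre dot) in a straight row, 90 mm apart, on a fixed blue-green strip 365 x 85 x 4 mm; mark 4 is the row's right end as seen from the robot. The origin is the centre of the mark on the strip's top face, 4 mm above the bench; the y axis runs along the row from mark 4 towards mark 1, z up. Nothing stands out of the strip: jars stand flat on it.
- stirrer: Magnetic stirrer, fixed: low white box 150 x 130 mm, 63 mm high with a round steel plate (108 mm) on top and two black knobs towards the robot. It stands beyond one end of the row, about 185 mm from the end mark and set a little farther from the robot, left or right differing from start to start; a round cream mini centrifuge with a dark dome (132 mm across, 90 mm high, fixed) stands beyond the other end. Origin: centre of its underside.
- flask_center (a point): Centre (36 mm up, on the axis) of a small stoppered conical flask of pale glass, base 62 mm across, 72 mm tall, loose and standing among the jars. Not to be moved. A flat roll of green tape (76 mm across, 18 mm high) also lies among the jars and does not matter.

How it is judged:
By the outcome, as a careful person would: the job done as asked, in the order asked, and still so for the second after the job is handed in, with the robot touching nothing.
It also fails if it takes over 112 s, if anything falls off the work surface, if the arm or the gripper's body presses on something with over 40 N, if the wrist force passes 120 N, or if a joint passes its speed limit or range.

ROBOT

A 6-joint arm with a two-finger parallel gripper is mounted at the origin on the work surface. World frame = base frame: x ahead of the robot, y to its left, z up, the work surface at z = 0. Lengths are in mm, angles in rad, forces in N, time in s.
With the tool pointing down it reaches from about 350 to 975 mm from the base axis. Payload 7.1 kg.
Tool frame: the origin (TCP) lies on the mounting face of the last link; the fingertips stand 182 mm ahead of it and the grasp point (between the pads) lies 163 mm ahead of it; z points along the fingers, y is the direction in which the jaws open and shut (so a half turn about z gives the same grasp; the last joint's range is limited). The gripper opens to 88 mm and grips with 3 to 60 N. Pads are 20 mm wide; open, the fingers measure 115 mm over their backs; the gripper's body (75 mm by 178 mm) begins 61 mm behind the grasp point.
Start: joints at [-1.127, 0.423, 1.63, -0, 1.089, -0.019], TCP at [279.049, -559.23, 404.675] pointing down, gripper open.
Joint ranges: [-3, 3], [-0.9, 2.11], [0.09, 2.58], [-1.31, 4.45], [0.11, 2.69], [-2.54, 2.54]. Speed limits (rad/s): [2.39, 2.39, 3.01, 3.14, 3.14, 3.14].

INTERFACE

Orientations are given as a rotation vector (axis times angle).
In Python, from workcell import ctrl, optics, nets gives the robot as it stands.
- The arm moves only by the tool send_rows, never from a script. Its argument "rows" is a list of rows, each an object with "offset": the shift along the tool's x, y, z in m, a list of three; "twist": the turn, a rotation vector about the tool's x, y, z in degrees, a list of three. A call has exactly 5 rows; each row shifts and turns the pose as measured when the row begins, along the tool's axes as they then stand; what a row does not reach is not made up. A row lasts 1/12 s, in which the tool goes at most 41.7 mm and 7.16 degrees, less where a joint would pass 70% of its speed; a pose out of reach is approached as far as the arm can. A call is refused whole if a number of a shift passes 0.0417 or a number of a turn 7.16, either way. A call with a gripper value outside its range is refused whole. "gripper" is the finger opening in m, from 0 to 0.0878, set as the call begins (left out, the last holds). The fingers move at their own pace and stop on an object; the grip force is fixed at half the most. Time passes only in rows, so rows that do not move let the fingers close, or fill a call up. It gives the time, the measured TCP pose, the force and the opening at its end, in the units of the state.
- ctrl.get_obs(): the state, without advancing time (a new reading comes with each control period).
- optics.get_image(name): name is "scene" or "top" or "wrist"; returns (picture, depth): 480x640x3 uint8, blue, green, red; 480x640 float32, mm along the optical axis (not along the pixel's ray), 0 where there is no reading.
- optics.camera_info(name): a dict with "K" (3x3 intrinsics, pixels), "k1" (the pictures are not rectified: a ray, as slopes to the right and down, at radius r is drawn at 1 + k1 r^2 times it, then the intrinsics apply), "pose" (4x4, takes a point from camera to world coordinates). Camera axes: x right, y down, z forward; pixel columns grow to the right and rows downward; lengths in mm; the calibration is good to about 2 mm. A picture is of the moment at which its call begins: read the wrist's pose just before it. camera_info takes no time and is no camera call; for the wrist camera it gives the pose at the moment of the call.
- ctrl.close_job(): hands the job in, once; it reports no verdict.
Trained networks look in the newest picture that a camera, given by its name, has taken for a name from the list of things; names that differ only in an ending like _2 or _b are one class to them, and where a whole thing is asked for, a point or a joint stands for the part that bears it (a point fixed in the world has none). Each returns a list of dicts, best first, with "conf" (0 to 1); they miss things now and then, are a little off and sometimes report something else, mostly with a low value. They report only what shows in the picture. A call takes as long as a camera call.
- nets.spot_in(camera, label): "extent" ([left, top, right, bottom] in pixels, round what is visible of it).
- nets.spot_point(camera, label): "position" ([column, row] in pixels: a listed point, or the origin of a listed thing).
The state is a dict: "t": time; "qpos": joint angles; "qvel": joint speeds; "joint_torque": joint torques, N m; "ee_pos": TCP position; "orientation": TCP orientation; "ft_force": force on the tool from outside, world axes, zero at the start; "moment": the same for the moment, N m; "width": finger opening in mm.
Only numpy, scipy, OpenCV 4.12 (cv2) and the standard library are available. Lean on these libraries where they do the work, as an engineer would, in place of code of your own. Each camera call takes 0.05 s, during which the arm holds its last target. There are 200 camera calls.

## Working session

There is one attempt and no reset: what is moved stays moved. The work goes in short steps, Python scripts to look and compute and a tool call to move; the robot and the scene stay as the last step left them, time stands still between calls to the robot, and variables do not carry over. Pictures are saved under pics/ and viewed, about 12 in all and at most 16, crops included, and the job is handed in when it is done.

Besides the shell and the picture viewer there is one more tool, called by a JSON object that holds its "op" and its "data". send_rows: Moves the arm, as the interface text tells. Its arguments: {"type":"object","properties":{"rows":{"type":"array"},"gripper":{"type":"number"}},"required":["rows"]}

```bash
mkdir -p pics; ls; python3 - <<'E'
from workcell import ctrl, optics, nets
import cv2, numpy as np
o=ctrl.get_obs(); print(o)
for n in ("scene","top"):
    im,d=optics.get_image(n); cv2.imwrite(f"pics/{n}0.png",im); np.save(f"pics/{n}0.npy",d)
    c=optics.camera_info(n); print(n,np.round(c["K"],1).tolist(),c["k1"],np.round(c["pose"],3).tolist())
E
```

```text
pics
{'t': 0.0, 'qpos': array([-1.12698724e+00,  4.23786317e-01,  1.63069104e+00, -9.50943299e-06,
        1.08858891e+00, -1.89821580e-02]), 'qvel': array([ 0.0006051 ,  0.00241501, -0.00138705, -0.00250143,  0.0007942 ,
       -0.0012125 ]), 'joint_torque': array([ 1.78825427e-03, -5.44624972e+01, -2.73661101e+01,  6.44790614e-02,
        2.27092527e-02, -1.31604447e-04]), 'ee_pos': array([ 278.93984983, -558.98387378,  403.9351309 ]), 'orientation': array([-3.05645865e+00, -7.20157626e-01,  5.00696104e-04]), 'ft_force': array([ 0.70272674,  0.43265632, -0.24592823]), 'moment': array([1.18979515e-05, 4.34169264e-02, 3.70153352e-02]), 'width': 87.70882308822557}
scene [[472.5, 0.0, 320.9], [0.0, 472.5, 240.7], [0.0, 0.0, 1.0]] -0.008457069602301217 [[0.8, 0.381, -0.464, 981.683], [0.6, -0.534, 0.596, -481.041], [-0.021, -0.755, -0.655, 625.923], [0.0, 0.0, 0.0, 1.0]]
top [[455.8, 0.0, 322.2], [0.0, 455.8, 237.1], [0.0, 0.0, 1.0]] -0.08851724829994376 [[0.029, -0.993, 0.115, 495.15], [-0.999, -0.033, -0.036, 31.552], [0.04, -0.114, -0.993, 900.404], [0.0, 0.0, 0.0, 1.0]]
```

View pics/top0.png

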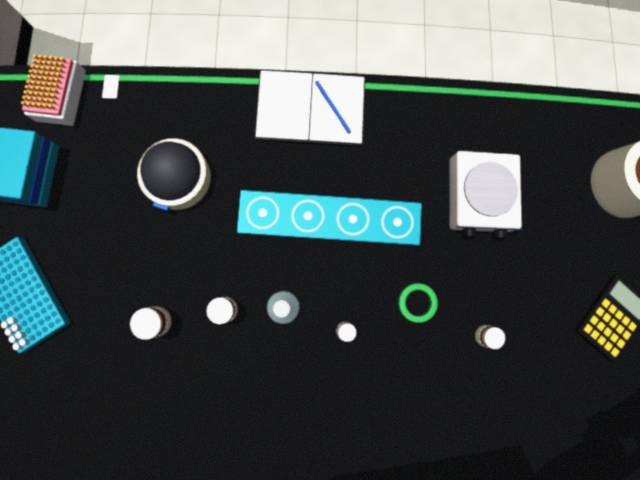

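View pics/scene0.png

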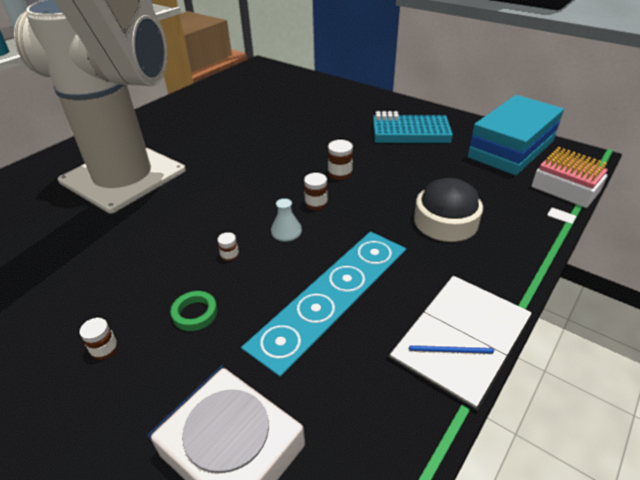

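The top view shows the stirrer at the right (485,190), so on the robot's right, next to the mark at (397,222). By size, the jars are A (146,323), B (220,310), C (491,338) and D (346,332). The flask is at (282,307), and the tape at (418,303). The scene view agrees with this.

```bash
cat > h.py <<'E'
import numpy as np, cv2
from workcell import ctrl, optics, nets
from scipy.spatial.transform import Rotation as R
def rays(c,uv):
    K=np.array(c["K"]); p=(np.atleast_2d(uv)-K[:2,2])/[K[0,0],K[1,1]]
    s=p.copy()
    for _ in range(8): s=p/(1+c["k1"]*(s**2).sum(1,keepdims=True))
    return np.c_[s,np.ones(len(s))]
def at_z(c,uv,z):
    P=np.array(c["pose"]); d=rays(c,uv)@P[:3,:3].T
    return P[:3,3]+d*((z-P[2,3])/d[:,2])[:,None]
def cloud(c,uv,depth):
    P=np.array(c["pose"]); return (rays(c,uv)*np.asarray(depth)[:,None])@P[:3,:3].T+P[:3,3]
def blob(im,cx,cy,r,thr=150):
    """white blob nearest to (cx,cy) within r: centroid, equiv diameter px"""
    g=im.min(2); x0,y0=max(0,int(cx-r)),max(0,int(cy-r)); w=g[y0:int(cy+r),x0:int(cx+r)]
    n,l,s,ce=cv2.connectedComponentsWithStats((w>thr).astype(np.uint8))
    i=min(range(1,n),key=lambda k:np.hypot(*(ce[k]+[x0,y0]-[cx,cy])))
    return ce[i]+[x0,y0],2*np.sqrt(s[i,4]/np.pi),np.argwhere(l==i)[:,::-1]+[x0,y0]
def tool_delta(target,o=None):
    """world TCP target (mm) -> tool-axes shift in mm"""
    o=o or ctrl.get_obs(); return R.from_rotvec(o["orientation"]).inv().apply(np.array(target)-o["ee_pos"])
E
python3 - <<'E'
from h import *
im=cv2.imread("pics/top0.png"); d=np.load("pics/top0.npy"); c=optics.camera_info("top")
for n,u,v,h in (("A",146,323,76),("B",220,310,66),("C",493,338,56),("D",346,332,46)):
    ce,dia,px=blob(im,u,v,22); w=at_z(c,ce,h)[0]
    cl=cloud(c,px,d[px[:,1],px[:,0]]); print(n,ce.round(1),w.round(1),"dia mm",round(dia*(900-h)/455,1),"depth z med",np.median(cl[:,2]).round(1),"cloud med",np.median(cl,0).round(1))
m=[]
for i,(u,v) in enumerate(((263,213),(308,216),(352,219),(397,222))):
    ce,dia,px=blob(im,u,v,12); w=at_z(c,ce,4)[0]; m.append(w)
    cl=cloud(c,px,d[px[:,1],px[:,0]]); print("mark",i+1,ce.round(1),w.round(1),dia.round(1),"z",np.median(cl[:,2]).round(1))
print(np.linalg.norm(np.diff(m,axis=0),axis=1).round(1))
ce,dia,px=blob(im,282,307,15); print("flask top",at_z(c,ce,72)[0].round(1))
E
```

```text
A [145.1 323.3] [425.3 313.1  76. ] dia mm 56.4 depth z med 76.8 cloud med [425.2 313.   76.8]
B [219.4 310.4] [452.5 182.9  66. ] dia mm 48.4 depth z med 66.3 cloud med [452.5 182.6  66.3]
C [494.2 337.7] [ 413.8 -328.4   56. ] dia mm 39.9 depth z med 55.8 cloud med [ 413.5 -328.3   55.8]
D [346.6 332.1] [418.6 -50.3  46. ] dia mm 34.5 depth z med 46.2 cloud med [418.7 -50.8  46.2]
mark 1 [262.1 212.2] [645.  119.5   4. ] 9.2 z 5.4
mark 2 [307.4 215.4] [641.8  29.5   4. ] 9.0 z 4.5
mark 3 [352.5 218.5] [638.7 -60.8   4. ] 8.7 z 4.8
mark 4 [397.  221.5] [ 635.8 -150.6    4. ] 8.7 z 4.7
[90.1 90.3 89.9]
flask top [460.3  72.4  72. ]
```

{"op": "send_rows", "data": {"rows": [{"offset": [0, 0, 0.012], "twist": [0, 0, -6.35]}, {"offset": [0, 0, 0.012], "twist": [0, 0, -6.35]}, {"offset": [0, 0, 0.012], "twist": [0, 0, -6.35]}, {"offset": [0, 0, 0.012], "twist": [0, 0, -6.35]}, {"offset": [0, 0, 0.012], "twist": [0, 0, -6.35]}], "gripper": 0.0878}}

```text
t: 0.52
ee_pos: [279.1, -559.3, 343.3]
orientation: [2.726, 1.558, -0.0]
ft_force: [-0.8, 0.5, -0.1]
width: 88.1
```

{"op": "send_rows", "data": {"rows": [{"offset": [0, 0, 0.012], "twist": [0, 0, -6.35]}, {"offset": [0, 0, 0.012], "twist": [0, 0, -6.35]}, {"offset": [0, 0, 0.012], "twist": [0, 0, -6.35]}, {"offset": [0, 0, 0.012], "twist": [0, 0, -6.35]}, {"offset": [0, 0, 0.012], "twist": [0, 0, -6.35]}]}}

```text
t: 0.93
ee_pos: [278.7, -558.4, 278.4]
orientation: [-2.163, -2.275, -0.001]
ft_force: [0.4, -0.2, -0.8]
width: 87.7
```

{"op": "send_rows", "data": {"rows": [{"offset": [0.023, 0.0135, 0], "twist": [0, 0, 2.9]}, {"offset": [0.023, 0.0135, 0], "twist": [0, 0, 0]}, {"offset": [0.023, 0.0135, 0], "twist": [0, 0, 0]}, {"offset": [0.023, 0.0135, 0], "twist": [0, 0, 0]}, {"offset": [0.023, 0.0135, 0], "twist": [0, 0, 0]}]}}

```text
t: 1.35
ee_pos: [342.7, -441.0, 272.8]
orientation: [-2.214, -2.217, -0.002]
ft_force: [-0.0, -0.2, 0.8]
width: 87.9
```

{"op": "send_rows", "data": {"rows": [{"offset": [0.023, 0.0135, 0], "twist": [0, 0, 0]}, {"offset": [0.023, 0.0135, 0], "twist": [0, 0, 0]}, {"offset": [0.023, 0.0135, 0], "twist": [0, 0, 0]}, {"offset": [0.023, 0.0135, 0], "twist": [0, 0, 0]}, {"offset": [0.023, 0.0135, 0], "twist": [0, 0, 0]}]}}

```text
t: 1.77
ee_pos: [411.9, -319.7, 272.0]
orientation: [-2.213, -2.213, -0.003]
ft_force: [0.1, 0.3, -0.2]
width: 87.6
```

```bash
python3 - <<'E'
from h import *
o=ctrl.get_obs(); im,d=optics.get_image("wrist"); cv2.imwrite("pics/w1.png",im); c=optics.camera_info("wrist")
print(o["t"],o["ee_pos"],o["orientation"],tool_delta([413.8,-328.4,195],o))
g=(im.min(2)>150); v,u=np.nonzero(g); cl=cloud(c,np.c_[u,v],d[v,u]); k=(d[v,u]>0)&(abs(cl[:,2]-56)<4)
print(k.sum(),cl[k].min(0),cl[k].max(0),cl[k].mean(0))
E
```

```text
1.7667 [ 411.86266928 -319.67372821  271.95771781] [-2.21323803 -2.21323883 -0.00253853] [-9.44530935  2.4799426  76.85718845]
3508 [ 396.60514955 -347.66791325   52.00347874] [ 435.13879699 -307.33246943   57.63025688] [ 415.67012207 -326.34061235   55.42917154]
```

View pics/w1.png

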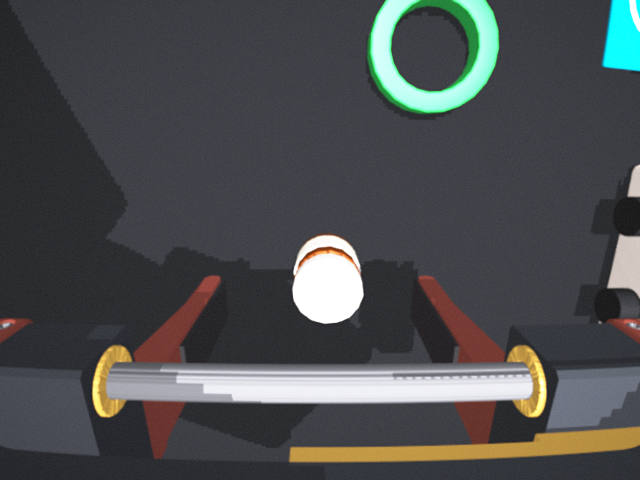

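The wrist view shows jar C's lid at (328,288), between the open fingers. The two measurements agree to within 2 mm, so I'm descending.

{"op": "send_rows", "data": {"rows": [{"offset": [-0.0085, 0.0026, 0], "twist": [0, 0, 0]}, {"offset": [0, 0, 0.019], "twist": [0, 0, 0]}, {"offset": [0, 0, 0.019], "twist": [0, 0, 0]}, {"offset": [0, 0, 0.019], "twist": [0, 0, 0]}, {"offset": [0, 0, 0.018], "twist": [0, 0, 0]}]}}

```text
t: 2.23
ee_pos: [418.8, -327.0, 197.8]
orientation: [-2.212, -2.227, -0.005]
ft_force: [-0.2, -0.6, 0.4]
width: 87.8
```

{"op": "send_rows", "data": {"rows": [{"offset": [0, 0, 0], "twist": [0, 0, 0]}, {"offset": [0, 0, 0], "twist": [0, 0, 0]}, {"offset": [0, 0, 0], "twist": [0, 0, 0]}, {"offset": [0, 0, 0], "twist": [0, 0, 0]}, {"offset": [0, 0, 0], "twist": [0, 0, 0]}]}}

```text
t: 2.65
ee_pos: [417.6, -330.3, 196.0]
orientation: [-2.212, -2.221, -0.004]
ft_force: [-0.4, 0.1, 0.3]
width: 88.0
```

{"op": "send_rows", "data": {"rows": [{"offset": [0.002, -0.003, 0], "twist": [0, 0, 0]}, {"offset": [0, 0, 0], "twist": [0, 0, 0]}, {"offset": [0, 0, 0], "twist": [0, 0, 0]}, {"offset": [0, 0, 0], "twist": [0, 0, 0]}, {"offset": [0, 0, 0], "twist": [0, 0, 0]}]}}

```text
t: 3.07
ee_pos: [414.9, -328.9, 199.0]
orientation: [-2.216, -2.224, -0.005]
ft_force: [0.5, -0.1, -0.2]
width: 87.8
```

{"op": "send_rows", "data": {"rows": [{"offset": [0, 0, 0], "twist": [0, 0, 0]}, {"offset": [0, 0, 0], "twist": [0, 0, 0]}, {"offset": [0, 0, 0], "twist": [0, 0, 0]}, {"offset": [0, 0, 0], "twist": [0, 0, 0]}, {"offset": [0, 0, 0], "twist": [0, 0, 0]}], "gripper": 0.02}}

```text
t: 3.48
ee_pos: [415.1, -328.7, 199.1]
orientation: [-2.215, -2.225, -0.005]
ft_force: [0.6, -0.6, 0.7]
width: 58.4
```

{"op": "send_rows", "data": {"rows": [{"offset": [0, 0, 0], "twist": [0, 0, 0]}, {"offset": [0, 0, 0], "twist": [0, 0, 0]}, {"offset": [0, 0, 0], "twist": [0, 0, 0]}, {"offset": [0, 0, 0], "twist": [0, 0, 0]}, {"offset": [0, 0, 0], "twist": [0, 0, 0]}]}}

```text
t: 3.9
ee_pos: [415.1, -328.7, 199.0]
orientation: [-2.215, -2.225, -0.005]
ft_force: [-1.2, 1.0, -0.3]
width: 40.3
```

{"op": "send_rows", "data": {"rows": [{"offset": [0, 0, -0.01], "twist": [0, 0, 0]}, {"offset": [0, 0, -0.02], "twist": [0, 0, 0]}, {"offset": [0, 0, -0.02], "twist": [0, 0, 0]}, {"offset": [0, 0, -0.02], "twist": [0, 0, 0]}, {"offset": [0, 0, -0.01], "twist": [0, 0, 0]}]}}

```text
t: 4.32
ee_pos: [413.8, -328.0, 280.5]
orientation: [-2.209, -2.219, -0.004]
ft_force: [0.8, -0.3, -1.2]
width: 40.6
```

{"op": "send_rows", "data": {"rows": [{"offset": [0.012, 0.008, 0], "twist": [0, 0, 0]}, {"offset": [0.024, 0.015, 0], "twist": [0, 0, 0]}, {"offset": [0.024, 0.015, 0], "twist": [0, 0, 0]}, {"offset": [0.024, 0.015, 0], "twist": [0, 0, 0]}, {"offset": [0.024, 0.015, 0], "twist": [0, 0, 0]}]}}

```text
t: 4.73
ee_pos: [482.0, -220.8, 286.7]
orientation: [-2.225, -2.216, -0.004]
ft_force: [0.6, -0.5, -1.7]
width: 40.6
```

{"op": "send_rows", "data": {"rows": [{"offset": [0.024, 0.015, 0], "twist": [0, 0, 0]}, {"offset": [0.024, 0.015, 0], "twist": [0, 0, 0]}, {"offset": [0.024, 0.015, 0], "twist": [0, 0, 0]}, {"offset": [0.024, 0.015, 0], "twist": [0, 0, 0]}, {"offset": [0.024, 0.015, 0], "twist": [0, 0, 0]}]}}

```text
t: 5.15
ee_pos: [559.6, -94.6, 288.4]
orientation: [-2.226, -2.214, -0.004]
ft_force: [0.3, -0.2, -1.2]
width: 40.1
```

{"op": "send_rows", "data": {"rows": [{"offset": [0.024, 0.015, 0], "twist": [0, 0, 0]}, {"offset": [0.024, 0.015, 0], "twist": [0, 0, 0]}, {"offset": [0.024, 0.015, 0], "twist": [0, 0, 0]}, {"offset": [0.012, 0.01, 0], "twist": [0, 0, 0]}, {"offset": [0, 0, 0], "twist": [0, 0, 0]}]}}

```text
t: 5.57
ee_pos: [618.6, -1.9, 289.6]
orientation: [-2.221, -2.22, -0.006]
ft_force: [-0.8, 0.3, 0.3]
width: 40.3
```

{"op": "send_rows", "data": {"rows": [{"offset": [0.016, 0.012, 0.01], "twist": [0, 0, 0]}, {"offset": [0.0155, 0.0115, 0.02], "twist": [0, 0, 0]}, {"offset": [0, 0, 0.02], "twist": [0, 0, 0]}, {"offset": [0, 0, 0.01], "twist": [0, 0, 0]}, {"offset": [0, 0, 0], "twist": [0, 0, 0]}]}}

```text
t: 5.98
ee_pos: [642.2, 28.2, 228.9]
orientation: [-2.221, -2.221, -0.005]
ft_force: [-0.4, 0.0, -0.8]
width: 40.2
```

{"op": "send_rows", "data": {"rows": [{"offset": [0.001, 0, 0.008], "twist": [0, 0, 0]}, {"offset": [0, 0, 0.008], "twist": [0, 0, 0]}, {"offset": [0, 0, 0.004], "twist": [0, 0, 0]}, {"offset": [0, 0, 0.002], "twist": [0, 0, 0]}, {"offset": [0, 0, 0], "twist": [0, 0, 0]}]}}

```text
t: 6.4
ee_pos: [641.2, 25.8, 206.4]
orientation: [-2.225, -2.217, -0.003]
ft_force: [-0.1, 0.7, -0.7]
width: 40.6
```

{"op": "send_rows", "data": {"rows": [{"offset": [0.0035, 0.0006, 0], "twist": [0, 0, 0]}, {"offset": [0, 0, 0], "twist": [0, 0, 0]}, {"offset": [0, 0, 0.0015], "twist": [0, 0, 0]}, {"offset": [0, 0, 0], "twist": [0, 0, 0]}, {"offset": [0, 0, 0], "twist": [0, 0, 0]}]}}

```text
t: 6.82
ee_pos: [642.5, 29.5, 206.6]
orientation: [2.224, 2.217, 0.006]
ft_force: [0.4, 0.5, -1.5]
width: 40.4
```

{"op": "send_rows", "data": {"rows": [{"offset": [0, 0, 0.002], "twist": [0, 0, 0]}, {"offset": [0, 0, 0.002], "twist": [0, 0, 0]}, {"offset": [0, 0, 0.001], "twist": [0, 0, 0]}, {"offset": [0, 0, 0], "twist": [0, 0, 0]}, {"offset": [0, 0, 0], "twist": [0, 0, 0]}]}}

```text
t: 7.23
ee_pos: [643.1, 29.6, 203.3]
orientation: [2.223, 2.216, 0.008]
ft_force: [-0.1, -0.5, -1.3]
width: 40.4
```

{"op": "send_rows", "data": {"rows": [{"offset": [0, 0, 0.0015], "twist": [0, 0, 0]}, {"offset": [0, 0, 0], "twist": [0, 0, 0]}, {"offset": [0, 0, 0.001], "twist": [0, 0, 0]}, {"offset": [0, 0, 0], "twist": [0, 0, 0]}, {"offset": [0, 0, 0], "twist": [0, 0, 0]}]}}

```text
t: 7.65
ee_pos: [643.7, 29.6, 203.1]
orientation: [2.222, 2.216, 0.009]
ft_force: [-0.9, 0.1, 0.6]
width: 41.1
```

{"op": "send_rows", "data": {"rows": [{"offset": [0, 0, 0], "twist": [0, 0, 0]}, {"offset": [0, 0, 0], "twist": [0, 0, 0]}, {"offset": [0, 0, 0], "twist": [0, 0, 0]}, {"offset": [0, 0, 0], "twist": [0, 0, 0]}, {"offset": [0, 0, 0], "twist": [0, 0, 0]}], "gripper": 0.0878}}

```text
t: 8.07
ee_pos: [643.7, 29.6, 202.0]
orientation: [2.222, 2.216, 0.009]
ft_force: [-0.3, -0.2, -0.2]
width: 70.4
```

{"op": "send_rows", "data": {"rows": [{"offset": [0, 0, 0], "twist": [0, 0, 0]}, {"offset": [0, 0, -0.01], "twist": [0, 0, 0]}, {"offset": [0, 0, -0.02], "twist": [0, 0, 0]}, {"offset": [0, 0, -0.03], "twist": [0, 0, 0]}, {"offset": [0, 0, -0.03], "twist": [0, 0, 0]}]}}

```text
t: 8.48
ee_pos: [640.6, 29.3, 288.8]
orientation: [-2.22, -2.214, 0.007]
ft_force: [-0.1, -0.4, 0.1]
width: 87.7
```

```bash
cat >> h.py <<'E'
def wrist_jar(h,near,dia):
    """lid centre of the jar near world xy, from a wrist picture"""
    c=optics.camera_info("wrist"); im,d=optics.get_image("wrist")
    v,u=np.nonzero((im.min(2)>150)&(d>0)); cl=cloud(c,np.c_[u,v],d[v,u])
    k=(abs(cl[:,2]-h)<6)&(np.hypot(*(cl[:,:2]-near[:2]).T)<dia)
    q=cl[k]; return k.sum(),(q.min(0)+q.max(0))/2,q.max(0)-q.min(0),im,d
E
python3 - <<'E'
from h import *
o=ctrl.get_obs(); n,ce,ex,im,d=wrist_jar(60,(641.8,29.5),41); cv2.imwrite("pics/w2.png",im)
print(o["t"],o["ee_pos"],o["orientation"],n,ce,ex)
E
```

```text
8.4833 [640.59046601  29.31714018 288.78974515] [-2.22034671 -2.2135035   0.00702124] 3207 [643.83220731  26.95832344  59.00097223] [38.89130895 38.90592478  6.04843601]
```

View pics/w2.png

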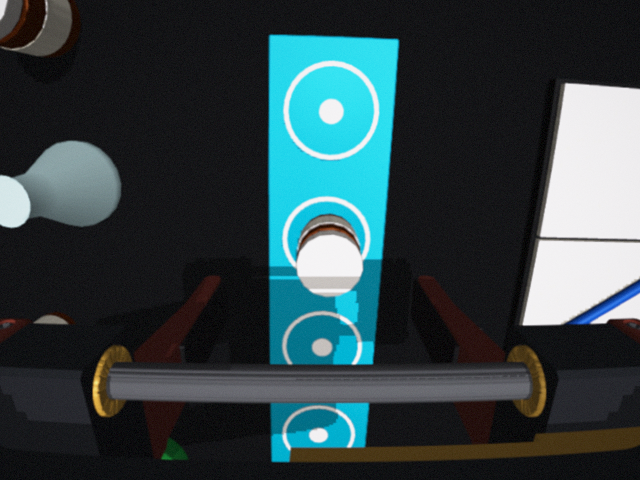

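Jar C stands upright on mark 2: its lid is at (330,265), and the ring shows around it. Next is jar D.

{"op": "send_rows", "data": {"rows": [{"offset": [-0.004, -0.012, 0], "twist": [0, 0, 0]}, {"offset": [-0.008, -0.024, 0], "twist": [0, 0, 0]}, {"offset": [-0.008, -0.024, 0], "twist": [0, 0, 0]}, {"offset": [-0.008, -0.024, 0], "twist": [0, 0, 0]}, {"offset": [-0.008, -0.024, 0], "twist": [0, 0, 0]}]}}

```text
t: 8.95
ee_pos: [532.4, -6.7, 299.4]
orientation: [2.216, 2.215, 0.018]
ft_force: [-0.4, -0.2, 0.2]
width: 87.9
```

{"op": "send_rows", "data": {"rows": [{"offset": [-0.008, -0.024, 0], "twist": [0, 0, 0]}, {"offset": [-0.008, -0.024, 0], "twist": [0, 0, 0]}, {"offset": [-0.008, -0.024, 0], "twist": [0, 0, 0]}, {"offset": [-0.008, -0.022, 0], "twist": [0, 0, 0]}, {"offset": [-0.006, -0.012, 0], "twist": [0, 0, 0]}]}}

```text
t: 9.37
ee_pos: [412.4, -46.2, 296.2]
orientation: [2.219, 2.219, 0.01]
ft_force: [-0.9, -0.2, 0.1]
width: 87.7
```

```bash
python3 - <<'E'
from h import *
o=ctrl.get_obs(); n,ce,ex,im,d=wrist_jar(46,(418.6,-50.3),34)
print(o["t"],o["ee_pos"],o["orientation"],n,ce,ex,tool_delta([418.6,-50.3,191],o))
E
```

```text
9.3667 [412.42743395 -46.22099711 296.23757096] [2.21928107 2.21924663 0.009786  ] 1896 [419.26929233 -52.20105591  43.78033668] [31.51846217 33.03154089  7.48713689] [ -4.31496379   5.48045004 105.26647582]
```

{"op": "send_rows", "data": {"rows": [{"offset": [-0.004, 0.006, 0.01], "twist": [0, 0, 0]}, {"offset": [0, 0, 0.025], "twist": [0, 0, 0]}, {"offset": [0, 0, 0.02], "twist": [0, 0, 0]}, {"offset": [0, 0, 0.01], "twist": [0, 0, 0]}, {"offset": [0, 0, 0], "twist": [0, 0, 0]}]}}

```text
t: 9.83
ee_pos: [418.6, -51.7, 227.7]
orientation: [2.219, 2.214, 0.014]
ft_force: [-0.4, -0.3, -0.8]
width: 87.5
```

{"op": "send_rows", "data": {"rows": [{"offset": [0.001, 0, 0.015], "twist": [0, 0, 0]}, {"offset": [0, 0, 0.014], "twist": [0, 0, 0]}, {"offset": [0, 0, 0.006], "twist": [0, 0, 0]}, {"offset": [0, 0, 0], "twist": [0, 0, 0]}, {"offset": [0, 0, 0], "twist": [0, 0, 0]}]}}

```text
t: 10.25
ee_pos: [422.4, -50.7, 189.9]
orientation: [2.217, 2.215, 0.015]
ft_force: [-0.1, -0.4, 0.5]
width: 88.0
```

{"op": "send_rows", "data": {"rows": [{"offset": [0, -0.003, -0.001], "twist": [0, 0, 0]}, {"offset": [0, 0, 0], "twist": [0, 0, 0]}, {"offset": [0, 0, 0], "twist": [0, 0, 0]}, {"offset": [0, 0, 0], "twist": [0, 0, 0]}, {"offset": [0, 0, 0], "twist": [0, 0, 0]}]}}

```text
t: 10.67
ee_pos: [420.3, -50.8, 193.4]
orientation: [2.215, 2.212, 0.019]
ft_force: [-0.5, 0.5, -0.4]
width: 87.6
```

{"op": "send_rows", "data": {"rows": [{"offset": [0, 0, 0], "twist": [0, 0, 0]}, {"offset": [0, 0, 0], "twist": [0, 0, 0]}, {"offset": [0, 0, 0], "twist": [0, 0, 0]}, {"offset": [0, 0, 0], "twist": [0, 0, 0]}, {"offset": [0, 0, 0], "twist": [0, 0, 0]}], "gripper": 0.015}}

```text
t: 11.08
ee_pos: [420.5, -50.9, 194.1]
orientation: [2.214, 2.211, 0.02]
ft_force: [-0.1, 0.0, 0.4]
width: 57.7
```

{"op": "send_rows", "data": {"rows": [{"offset": [0, 0, 0], "twist": [0, 0, 0]}, {"offset": [0, 0, 0], "twist": [0, 0, 0]}, {"offset": [0, 0, 0], "twist": [0, 0, 0]}, {"offset": [0, 0, 0], "twist": [0, 0, 0]}, {"offset": [0, 0, 0], "twist": [0, 0, 0]}]}}

```text
t: 11.5
ee_pos: [420.4, -50.8, 194.0]
orientation: [2.214, 2.212, 0.02]
ft_force: [0.0, -0.2, 1.0]
width: 33.5
```

{"op": "send_rows", "data": {"rows": [{"offset": [0, 0, 0], "twist": [0, 0, 0]}, {"offset": [0, 0, 0], "twist": [0, 0, 0]}, {"offset": [0, 0, 0], "twist": [0, 0, 0]}, {"offset": [0, 0, 0], "twist": [0, 0, 0]}, {"offset": [0, 0, 0], "twist": [0, 0, 0]}]}}

```text
t: 11.92
ee_pos: [420.4, -50.8, 194.0]
orientation: [2.214, 2.212, 0.02]
ft_force: [0.0, 0.4, 0.5]
width: 33.5
```

{"op": "send_rows", "data": {"rows": [{"offset": [0, 0, -0.01], "twist": [0, 0, 0]}, {"offset": [0, 0, -0.02], "twist": [0, 0, 0]}, {"offset": [0, 0, -0.02], "twist": [0, 0, 0]}, {"offset": [0, 0, -0.02], "twist": [0, 0, 0]}, {"offset": [0, 0, -0.01], "twist": [0, 0, 0]}]}}

```text
t: 12.33
ee_pos: [417.6, -50.7, 276.4]
orientation: [2.219, 2.216, 0.012]
ft_force: [0.2, 1.3, -0.6]
width: 33.7
```

{"op": "send_rows", "data": {"rows": [{"offset": [0.009, 0.012, 0], "twist": [0, 0, 0]}, {"offset": [0.018, 0.024, 0], "twist": [0, 0, 0]}, {"offset": [0.018, 0.024, 0], "twist": [0, 0, 0]}, {"offset": [0.018, 0.024, 0], "twist": [0, 0, 0]}, {"offset": [0.018, 0.024, 0], "twist": [0, 0, 0]}]}}

```text
t: 12.75
ee_pos: [524.7, 30.6, 284.7]
orientation: [2.224, 2.208, 0.013]
ft_force: [1.0, 0.1, -0.5]
width: 33.5
```

{"op": "send_rows", "data": {"rows": [{"offset": [0.018, 0.024, 0], "twist": [0, 0, 0]}, {"offset": [0.018, 0.024, 0], "twist": [0, 0, 0]}, {"offset": [0.018, 0.024, 0], "twist": [0, 0, 0]}, {"offset": [0.018, 0.024, 0], "twist": [0, 0, 0]}, {"offset": [0.009, 0.012, 0], "twist": [0, 0, 0]}]}}

```text
t: 13.17
ee_pos: [638.6, 117.1, 290.4]
orientation: [2.221, 2.209, 0.017]
ft_force: [-0.4, -0.1, 0.1]
width: 33.1
```

{"op": "send_rows", "data": {"rows": [{"offset": [0.001, 0.004, 0.01], "twist": [0, 0, 0]}, {"offset": [0, 0, 0.02], "twist": [0, 0, 0]}, {"offset": [0, 0, 0.02], "twist": [0, 0, 0]}, {"offset": [0, 0, 0.01], "twist": [0, 0, 0]}, {"offset": [0, 0, 0], "twist": [0, 0, 0]}]}}

```text
t: 13.58
ee_pos: [644.7, 119.7, 229.8]
orientation: [2.216, 2.211, 0.021]
ft_force: [-0.6, -0.6, -0.9]
width: 33.5
```

{"op": "send_rows", "data": {"rows": [{"offset": [0, -0.001, 0.01], "twist": [0, 0, 0]}, {"offset": [0, 0, 0.01], "twist": [0, 0, 0]}, {"offset": [0, 0, 0.005], "twist": [0, 0, 0]}, {"offset": [0, 0, 0.002], "twist": [0, 0, 0]}, {"offset": [0, 0, 0], "twist": [0, 0, 0]}]}}

```text
t: 14.0
ee_pos: [642.8, 118.1, 201.2]
orientation: [2.219, 2.21, 0.019]
ft_force: [-1.0, 1.2, -0.1]
width: 33.2
```

{"op": "send_rows", "data": {"rows": [{"offset": [0.0015, 0.001, 0.001], "twist": [0, 0, 0]}, {"offset": [0, 0, 0.0015], "twist": [0, 0, 0]}, {"offset": [0, 0, 0.001], "twist": [0, 0, 0]}, {"offset": [0, 0, 0], "twist": [0, 0, 0]}, {"offset": [0, 0, 0], "twist": [0, 0, 0]}]}}

```text
t: 14.42
ee_pos: [644.8, 119.9, 199.0]
orientation: [2.218, 2.209, 0.022]
ft_force: [0.8, 1.0, 0.2]
width: 33.7
```

{"op": "send_rows", "data": {"rows": [{"offset": [0, -0.001, 0.001], "twist": [0, 0, 0]}, {"offset": [0, 0, 0.001], "twist": [0, 0, 0]}, {"offset": [0, 0, 0.001], "twist": [0, 0, 0]}, {"offset": [0, 0, 0], "twist": [0, 0, 0]}, {"offset": [0, 0, 0], "twist": [0, 0, 0]}]}}

```text
t: 14.83
ee_pos: [644.1, 120.0, 198.7]
orientation: [2.217, 2.208, 0.024]
ft_force: [1.2, 0.7, -0.8]
width: 33.3
```

{"op": "send_rows", "data": {"rows": [{"offset": [0, -0.0005, 0.002], "twist": [0, 0, 0]}, {"offset": [0, 0, 0.001], "twist": [0, 0, 0]}, {"offset": [0, 0, 0], "twist": [0, 0, 0]}, {"offset": [0, 0, 0], "twist": [0, 0, 0]}, {"offset": [0, 0, 0], "twist": [0, 0, 0]}]}}

```text
t: 15.25
ee_pos: [644.1, 120.1, 198.2]
orientation: [2.216, 2.208, 0.026]
ft_force: [-0.2, 0.5, -1.7]
width: 33.4
```

{"op": "send_rows", "data": {"rows": [{"offset": [0, 0, 0.002], "twist": [0.4, -0.4, 0]}, {"offset": [0, 0, 0.001], "twist": [0, 0, 0]}, {"offset": [0, 0, 0], "twist": [0, 0, 0]}, {"offset": [0, 0, 0], "twist": [0, 0, 0]}, {"offset": [0, 0, 0], "twist": [0, 0, 0]}]}}

```text
t: 15.67
ee_pos: [645.3, 121.4, 198.1]
orientation: [2.216, 2.206, 0.015]
ft_force: [-0.2, -0.7, 2.8]
width: 33.4
```

{"op": "send_rows", "data": {"rows": [{"offset": [0, 0, 0], "twist": [0, 0, 0]}, {"offset": [0, 0, 0], "twist": [0, 0, 0]}, {"offset": [0, 0, 0], "twist": [0, 0, 0]}, {"offset": [0, 0, 0], "twist": [0, 0, 0]}, {"offset": [0, 0, 0], "twist": [0, 0, 0]}], "gripper": 0.0878}}

```text
t: 16.08
ee_pos: [645.1, 121.1, 196.7]
orientation: [2.217, 2.207, 0.013]
ft_force: [0.6, 1.0, -0.0]
width: 63.5
```

{"op": "send_rows", "data": {"rows": [{"offset": [0, 0, 0], "twist": [0, 0, 0]}, {"offset": [0, 0, -0.01], "twist": [0, 0, 0]}, {"offset": [0, 0, -0.03], "twist": [0, 0, 0]}, {"offset": [0, 0, -0.03], "twist": [0, 0, 0]}, {"offset": [0, 0, -0.03], "twist": [0.4, -0.4, 0]}]}}

```text
t: 16.5
ee_pos: [640.9, 121.0, 293.3]
orientation: [2.223, 2.212, -0.022]
ft_force: [0.3, 0.5, -0.7]
width: 87.7
```

{"op": "send_rows", "data": {"rows": [{"offset": [0.005, -0.016, -0.005], "twist": [0, 0, 0]}, {"offset": [0.009, -0.028, 0], "twist": [0, 0, 0]}, {"offset": [0.009, -0.028, 0], "twist": [0, 0, 0]}, {"offset": [0.009, -0.028, 0], "twist": [0, 0, 0]}, {"offset": [0.009, -0.028, 0], "twist": [0, 0, 0]}]}}

```text
t: 16.92
ee_pos: [516.6, 162.8, 311.0]
orientation: [2.219, 2.197, 0.01]
ft_force: [-0.5, 0.4, -0.1]
width: 87.9
```

```bash
python3 - <<'E'
from h import *
o=ctrl.get_obs(); n,ce,ex,im,d=wrist_jar(66,(452.5,182.9),48)
print(o["t"],o["ee_pos"],o["orientation"],n,ce,ex,tool_delta([452.5,182.9,201],o))
E
```

```text
16.9167 [516.55355244 162.79661576 311.00123466] [2.21854133 2.1972358  0.01008806] 4296 [454.25194694 181.28353504  64.17371931] [46.44264378 45.80205981  8.30755156] [ 20.45292531 -66.22635589 108.64171802]
```

{"op": "send_rows", "data": {"rows": [{"offset": [0.007, -0.025, 0], "twist": [0, 0, 0]}, {"offset": [0.007, -0.02, 0], "twist": [0, 0, 0]}, {"offset": [0.004, -0.01, 0], "twist": [0, 0, 0]}, {"offset": [0, 0, 0], "twist": [0, 0, 0]}, {"offset": [0, 0, 0.01], "twist": [0, 0, 0]}]}}

```text
t: 17.38
ee_pos: [453.9, 183.5, 303.9]
orientation: [2.215, 2.202, 0.012]
ft_force: [0.8, 0.2, 0.3]
width: 88.2
```

{"op": "send_rows", "data": {"rows": [{"offset": [-0.001, 0, 0.015], "twist": [0, 0, 0]}, {"offset": [0, 0, 0.025], "twist": [0, 0, 0]}, {"offset": [0, 0, 0.02], "twist": [0, 0, 0]}, {"offset": [0, 0, 0.01], "twist": [0, 0, 0]}, {"offset": [0, 0, 0], "twist": [0, 0, 0]}]}}

```text
t: 17.8
ee_pos: [461.4, 181.5, 230.0]
orientation: [2.213, 2.198, 0.023]
ft_force: [0.4, -0.5, 0.6]
width: 87.8
```

{"op": "send_rows", "data": {"rows": [{"offset": [0, 0, 0.012], "twist": [0, 0, 0]}, {"offset": [0, 0, 0.01], "twist": [0, 0, 0]}, {"offset": [0, 0, 0.002], "twist": [0, 0, 0]}, {"offset": [0, 0, 0], "twist": [0, 0, 0]}, {"offset": [0, 0, 0], "twist": [0, 0, 0]}]}}

```text
t: 18.22
ee_pos: [465.3, 180.9, 205.0]
orientation: [2.215, 2.195, 0.024]
ft_force: [-0.1, -0.2, 0.4]
width: 87.7
```

{"op": "send_rows", "data": {"rows": [{"offset": [0.001, -0.0115, 0.002], "twist": [0.4, -0.4, 0]}, {"offset": [0, 0, 0], "twist": [0, 0, 0]}, {"offset": [0, 0, 0], "twist": [0, 0, 0]}, {"offset": [0, 0, 0], "twist": [0, 0, 0]}, {"offset": [0, 0, 0], "twist": [0, 0, 0]}]}}

```text
t: 18.63
ee_pos: [453.0, 182.5, 204.8]
orientation: [2.214, 2.195, 0.012]
ft_force: [1.0, 0.3, -0.3]
width: 87.5
```

{"op": "send_rows", "data": {"rows": [{"offset": [0, 0, 0], "twist": [0, 0, 0]}, {"offset": [0, 0, 0], "twist": [0, 0, 0]}, {"offset": [0, 0, 0], "twist": [0, 0, 0]}, {"offset": [0, 0, 0], "twist": [0, 0, 0]}, {"offset": [0, 0, 0], "twist": [0, 0, 0]}], "gripper": 0.025}}

```text
t: 19.05
ee_pos: [453.4, 182.6, 205.4]
orientation: [2.213, 2.195, 0.015]
ft_force: [0.2, 0.1, 0.2]
width: 58.0
```

{"op": "send_rows", "data": {"rows": [{"offset": [0, 0, 0], "twist": [0, 0, 0]}, {"offset": [0, 0, 0], "twist": [0, 0, 0]}, {"offset": [0, 0, 0], "twist": [0, 0, 0]}, {"offset": [0, 0, 0], "twist": [0, 0, 0]}, {"offset": [0, 0, 0], "twist": [0, 0, 0]}]}}

```text
t: 19.47
ee_pos: [453.4, 182.6, 205.3]
orientation: [2.214, 2.194, 0.014]
ft_force: [-0.5, 0.8, 0.4]
width: 47.5
```

{"op": "send_rows", "data": {"rows": [{"offset": [0, 0, -0.01], "twist": [0, 0, 0]}, {"offset": [0, 0, -0.02], "twist": [0, 0, 0]}, {"offset": [0, 0, -0.03], "twist": [0, 0, 0]}, {"offset": [0, 0, -0.03], "twist": [0, 0, 0]}, {"offset": [0, 0, -0.01], "twist": [0, 0, 0]}]}}

```text
t: 19.88
ee_pos: [449.5, 183.1, 307.3]
orientation: [2.216, 2.197, -0.0]
ft_force: [0.5, 0.3, -1.5]
width: 48.0
```

{"op": "send_rows", "data": {"rows": [{"offset": [-0.011, 0.0086, 0], "twist": [0, 0, 0]}, {"offset": [-0.022, 0.0172, 0], "twist": [0, 0, 0]}, {"offset": [-0.022, 0.0172, 0], "twist": [0, 0, 0]}, {"offset": [-0.022, 0.0172, 0], "twist": [0, 0, 0]}, {"offset": [-0.022, 0.0172, 0], "twist": [0, 0, 0]}]}}

```text
t: 20.3
ee_pos: [526.0, 83.8, 318.0]
orientation: [2.205, 2.204, 0.011]
ft_force: [0.3, 0.5, -1.9]
width: 47.5
```

{"op": "send_rows", "data": {"rows": [{"offset": [-0.022, 0.0172, 0], "twist": [0, 0, 0]}, {"offset": [-0.022, 0.0172, 0], "twist": [0, 0, 0]}, {"offset": [-0.022, 0.0172, 0], "twist": [0, 0, 0]}, {"offset": [-0.022, 0.0172, 0], "twist": [0, 0, 0]}, {"offset": [-0.022, 0.0172, 0], "twist": [0, 0, 0]}]}}

```text
t: 20.72
ee_pos: [614.1, -32.4, 324.6]
orientation: [2.205, 2.205, 0.011]
ft_force: [-0.1, -0.5, -1.5]
width: 47.9
```

{"op": "send_rows", "data": {"rows": [{"offset": [-0.018, 0.014, 0], "twist": [0, 0, 0]}, {"offset": [-0.009, 0.007, 0], "twist": [0, 0, 0]}, {"offset": [0, 0, 0], "twist": [0, 0, 0]}, {"offset": [0, 0, 0], "twist": [0, 0, 0]}, {"offset": [0, 0, 0], "twist": [0, 0, 0]}]}}

```text
t: 21.13
ee_pos: [636.9, -64.5, 327.2]
orientation: [2.21, 2.198, 0.012]
ft_force: [0.2, 0.2, -1.0]
width: 47.2
```

{"op": "send_rows", "data": {"rows": [{"offset": [0.0035, 0.0015, 0.01], "twist": [0, 0, 0]}, {"offset": [0, 0, 0.025], "twist": [0, 0, 0]}, {"offset": [0, 0, 0.025], "twist": [0, 0, 0]}, {"offset": [0, 0, 0.015], "twist": [0, 0, 0]}, {"offset": [0, 0, 0], "twist": [0, 0, 0]}]}}

```text
t: 21.55
ee_pos: [637.6, -55.1, 249.5]
orientation: [2.204, 2.205, 0.014]
ft_force: [-1.2, 0.6, -1.9]
width: 47.7
```

{"op": "send_rows", "data": {"rows": [{"offset": [0, 0, 0.012], "twist": [0, 0, 0]}, {"offset": [0, 0, 0.01], "twist": [0, 0, 0]}, {"offset": [0, 0, 0.004], "twist": [0, 0, 0]}, {"offset": [0, 0, 0], "twist": [0, 0, 0]}, {"offset": [0, 0, 0], "twist": [0, 0, 0]}]}}

```text
t: 21.97
ee_pos: [637.3, -52.1, 221.0]
orientation: [2.201, 2.21, 0.013]
ft_force: [0.3, -0.0, -1.9]
width: 47.5
```

{"op": "send_rows", "data": {"rows": [{"offset": [-0.0087, 0.0014, 0.003], "twist": [0, 0, 0]}, {"offset": [0, 0, 0.003], "twist": [0, 0, 0]}, {"offset": [0, 0, 0.002], "twist": [0, 0, 0]}, {"offset": [0, 0, 0], "twist": [0, 0, 0]}, {"offset": [0, 0, 0], "twist": [0, 0, 0]}]}}

```text
t: 22.38
ee_pos: [640.2, -62.7, 214.8]
orientation: [2.2, 2.206, 0.017]
ft_force: [0.2, 0.4, -1.0]
width: 47.7
```

{"op": "send_rows", "data": {"rows": [{"offset": [0.0018, -0.0018, 0.002], "twist": [0, 0, 0]}, {"offset": [0, 0, 0.002], "twist": [0, 0, 0]}, {"offset": [0, 0, 0.0015], "twist": [0, 0, 0]}, {"offset": [0, 0, 0], "twist": [0, 0, 0]}, {"offset": [0, 0, 0], "twist": [0, 0, 0]}]}}

```text
t: 22.8
ee_pos: [638.7, -60.8, 209.5]
orientation: [2.199, 2.205, 0.018]
ft_force: [-0.1, -0.4, -0.6]
width: 47.6
```

{"op": "send_rows", "data": {"rows": [{"offset": [0, 0, 0.002], "twist": [0, 0, 0]}, {"offset": [0, 0, 0.001], "twist": [0, 0, 0]}, {"offset": [0, 0, 0], "twist": [0, 0, 0]}, {"offset": [0, 0, 0], "twist": [0, 0, 0]}, {"offset": [0, 0, 0], "twist": [0, 0, 0]}]}}

```text
t: 23.22
ee_pos: [639.0, -60.7, 210.0]
orientation: [2.198, 2.206, 0.018]
ft_force: [0.6, -0.0, -1.7]
width: 47.5
```

{"op": "send_rows", "data": {"rows": [{"offset": [0, 0, 0.003], "twist": [0.1, -0.1, 0]}, {"offset": [0, 0, 0.002], "twist": [0, 0, 0]}, {"offset": [0, 0, 0], "twist": [0, 0, 0]}, {"offset": [0, 0, 0], "twist": [0, 0, 0]}, {"offset": [0, 0, 0], "twist": [0, 0, 0]}]}}

```text
t: 23.63
ee_pos: [639.9, -60.4, 209.9]
orientation: [2.198, 2.205, 0.015]
ft_force: [-0.4, 0.6, -1.9]
width: 47.6
```

{"op": "send_rows", "data": {"rows": [{"offset": [0, 0, 0.001], "twist": [0, 0, 0]}, {"offset": [0, 0, 0.001], "twist": [0, 0, 0]}, {"offset": [0, 0, 0.001], "twist": [0, 0, 0]}, {"offset": [0, 0, 0.001], "twist": [0, 0, 0]}, {"offset": [0, 0, 0.001], "twist": [0, 0, 0]}]}}

```text
t: 24.05
ee_pos: [640.5, -60.5, 209.1]
orientation: [2.199, 2.206, 0.013]
ft_force: [-4.1, 1.1, 13.5]
width: 47.7
```

Contact is clear (13.5 N), so I'm releasing and moving to A.

{"op": "send_rows", "data": {"rows": [{"offset": [0, 0, 0], "twist": [0, 0, 0]}, {"offset": [0, 0, 0], "twist": [0, 0, 0]}, {"offset": [0, 0, 0], "twist": [0, 0, 0]}, {"offset": [0, 0, 0], "twist": [0, 0, 0]}, {"offset": [0, 0, 0], "twist": [0, 0, 0]}], "gripper": 0.0878}}

```text
t: 24.47
ee_pos: [640.7, -60.6, 208.3]
orientation: [2.199, 2.206, 0.013]
ft_force: [-0.3, -0.4, 0.5]
width: 78.0
```

{"op": "send_rows", "data": {"rows": [{"offset": [0, 0, 0], "twist": [0, 0, 0]}, {"offset": [0, 0, -0.01], "twist": [0, 0, 0]}, {"offset": [0, 0, -0.03], "twist": [0, 0, 0]}, {"offset": [0, 0, -0.035], "twist": [0, 0, 0]}, {"offset": [0, 0, -0.035], "twist": [0, 0, 0]}]}}

```text
t: 24.88
ee_pos: [635.1, -58.9, 313.4]
orientation: [2.209, 2.216, -0.005]
ft_force: [0.1, 0.6, 0.3]
width: 87.5
```

{"op": "send_rows", "data": {"rows": [{"offset": [0.014, -0.008, -0.005], "twist": [0, 0, 0]}, {"offset": [0.028, -0.016, 0], "twist": [0, 0, 0]}, {"offset": [0.028, -0.016, 0], "twist": [0, 0, 0]}, {"offset": [0.028, -0.016, 0], "twist": [0, 0, 0]}, {"offset": [0.028, -0.016, 0], "twist": [0, 0, 0]}]}}

```text
t: 25.3
ee_pos: [565.2, 66.7, 328.5]
orientation: [2.206, 2.194, 0.019]
ft_force: [0.3, 0.9, 0.1]
width: 87.6
```

{"op": "send_rows", "data": {"rows": [{"offset": [0.028, -0.016, 0], "twist": [0, 0, 0]}, {"offset": [0.028, -0.016, 0], "twist": [0, 0, 0]}, {"offset": [0.028, -0.016, 0], "twist": [0, 0, 0]}, {"offset": [0.028, -0.016, 0], "twist": [0, 0, 0]}, {"offset": [0.014, -0.008, 0], "twist": [0, 0, 0]}]}}

```text
t: 25.72
ee_pos: [486.5, 200.5, 326.5]
orientation: [2.206, 2.194, 0.022]
ft_force: [0.3, 1.0, -1.0]
width: 87.6
```

```bash
python3 - <<'E'
from h import *
o=ctrl.get_obs(); im,d=optics.get_image("top"); cv2.imwrite("pics/top1.png",im[130:380,60:560]); c=optics.camera_info("top")
print(o["t"],o["ee_pos"],o["orientation"],tool_delta([425.5,312.5,208],o))
for n,m,z in (("D",(645,119.5),50),("C",(641.8,29.5),60),("B",(638.7,-60.8),70)):
    P=np.linalg.inv(c["pose"]); q=P[:3,:3]@[*m,z]+P[:3,3]; s=q[:2]/q[2]; s=s*(1+c["k1"]*(s@s)); uv=s*455.8+np.array(c["K"])[:2,2]
    try:
        ce,dia,px=blob(im,*uv,20); print(n,at_z(c,ce,z)[0]-[*m,z],dia*(900-z)/455.8)
    except Exception as e: print(n,e)
E
```

```text
25.7167 [486.50951809 200.51529601 326.48092954] [2.20575899 2.19392217 0.02152119] [113.01881749 -65.27464981 115.18000206]
D [-3.18389123 -0.9320644   0.        ] 45.813010881340475
C [-0.77867575  2.7767156   0.        ] 45.98481610836663
B [1.84704867 4.42670606 0.        ] 49.90968589652943
```

View pics/top1.png

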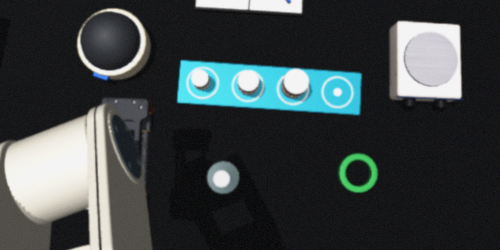

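The top crop shows D, C and B standing on marks 1, 2 and 3 at (200,80), (249,82) and (296,82), with the flask unmoved at (222,178). The lid blobs merge with the rings, so I'll refine those positions with depth later. Now A.

{"op": "send_rows", "data": {"rows": [{"offset": [0.028, -0.016, 0], "twist": [0.3, -0.3, 0]}, {"offset": [0.028, -0.016, 0], "twist": [0, 0, 0]}, {"offset": [0.028, -0.016, 0], "twist": [0, 0, 0]}, {"offset": [0.02, -0.01, 0], "twist": [0, 0, 0]}, {"offset": [0.008, -0.003, 0], "twist": [0, 0, 0]}]}}

```text
t: 26.18
ee_pos: [422.2, 317.1, 324.5]
orientation: [2.205, 2.194, 0.013]
ft_force: [-0.3, 0.3, 0.8]
width: 88.0
```

```bash
python3 - <<'E'
from h import *
o=ctrl.get_obs(); n,ce,ex,im,d=wrist_jar(76,(425.3,313),56)
print(o["t"],o["ee_pos"],o["orientation"],n,ce,ex,tool_delta([425.5,312.5,208],o))
E
```

```text
26.1833 [422.21233407 317.12006149 324.50563959] [2.20525143 2.19351832 0.01277054] 5318 [426.84242199 311.58722815  74.08055282] [53.72164337 54.97939874  8.09041934] [-2.71985941e+00  6.24016399e-02  1.16611819e+02]
```

{"op": "send_rows", "data": {"rows": [{"offset": [-0.005, 0.003, 0.01], "twist": [0, 0, 0]}, {"offset": [0, -0.001, 0.015], "twist": [0, 0, 0]}, {"offset": [0, -0.001, 0.015], "twist": [0, 0, 0]}, {"offset": [0, 0, 0.005], "twist": [0, 0, 0]}, {"offset": [0, 0, 0], "twist": [0, 0, 0]}]}}

```text
t: 26.65
ee_pos: [427.5, 307.1, 277.3]
orientation: [2.204, 2.193, 0.016]
ft_force: [-0.1, 0.6, 0.0]
width: 88.1
```

{"op": "send_rows", "data": {"rows": [{"offset": [0.006, -0.002, 0.01], "twist": [0, 0, 0]}, {"offset": [0.001, -0.001, 0.015], "twist": [0, 0, 0]}, {"offset": [0.001, -0.001, 0.01], "twist": [0, 0, 0]}, {"offset": [0, 0, 0.003], "twist": [0, 0, 0]}, {"offset": [0, 0, 0], "twist": [0, 0, 0]}]}}

```text
t: 27.07
ee_pos: [427.0, 312.7, 236.9]
orientation: [2.209, 2.187, 0.018]
ft_force: [-0.6, -0.1, -0.8]
width: 87.9
```

{"op": "send_rows", "data": {"rows": [{"offset": [0.001, -0.001, 0.01], "twist": [0, 0, 0]}, {"offset": [0.001, -0.001, 0.015], "twist": [0, 0, 0]}, {"offset": [0, 0, 0.003], "twist": [0, 0, 0]}, {"offset": [0, 0, 0], "twist": [0, 0, 0]}, {"offset": [0, 0, 0], "twist": [0, 0, 0]}]}}

```text
t: 27.48
ee_pos: [426.6, 315.0, 208.1]
orientation: [2.208, 2.187, 0.022]
ft_force: [0.0, 0.5, -1.2]
width: 88.0
```

{"op": "send_rows", "data": {"rows": [{"offset": [-0.0025, -0.0005, 0], "twist": [0.4, -0.4, 0]}, {"offset": [0, 0, 0], "twist": [0, 0, 0]}, {"offset": [0, 0, 0], "twist": [0, 0, 0]}, {"offset": [0, 0, 0], "twist": [0, 0, 0]}, {"offset": [0, 0, 0], "twist": [0, 0, 0]}]}}

```text
t: 27.9
ee_pos: [426.6, 312.7, 210.3]
orientation: [2.208, 2.186, 0.01]
ft_force: [0.3, 0.1, -0.3]
width: 87.8
```

{"op": "send_rows", "data": {"rows": [{"offset": [0, 0, 0], "twist": [0, 0, 0]}, {"offset": [0, 0, 0], "twist": [0, 0, 0]}, {"offset": [0, 0, 0], "twist": [0, 0, 0]}, {"offset": [0, 0, 0], "twist": [0, 0, 0]}, {"offset": [0, 0, 0], "twist": [0, 0, 0]}], "gripper": 0.03}}

```text
t: 28.32
ee_pos: [426.6, 312.7, 210.8]
orientation: [2.208, 2.186, 0.01]
ft_force: [-0.9, -0.9, -1.0]
width: 58.0
```

{"op": "send_rows", "data": {"rows": [{"offset": [0, 0, 0], "twist": [0, 0, 0]}, {"offset": [0, 0, 0], "twist": [0, 0, 0]}, {"offset": [0, 0, 0], "twist": [0, 0, 0]}, {"offset": [0, 0, 0], "twist": [0, 0, 0]}, {"offset": [0, 0, 0], "twist": [0, 0, 0]}]}}

```text
t: 28.73
ee_pos: [426.6, 312.7, 210.9]
orientation: [2.208, 2.186, 0.01]
ft_force: [-0.4, 0.3, 1.4]
width: 56.2
```

{"op": "send_rows", "data": {"rows": [{"offset": [0, 0, -0.01], "twist": [0, 0, 0]}, {"offset": [0, 0, -0.02], "twist": [0, 0, 0]}, {"offset": [0, 0, -0.035], "twist": [0, 0, 0]}, {"offset": [0, 0, -0.035], "twist": [0, 0, 0]}, {"offset": [0, 0, -0.015], "twist": [0, 0, 0]}]}}

```text
t: 29.15
ee_pos: [421.6, 313.8, 326.5]
orientation: [2.21, 2.188, -0.01]
ft_force: [1.5, 0.4, -2.5]
width: 56.2
```

{"op": "send_rows", "data": {"rows": [{"offset": [-0.014, 0.0067, 0], "twist": [0, 0, 0]}, {"offset": [-0.029, 0.0134, 0], "twist": [0, 0, 0]}, {"offset": [-0.029, 0.0134, 0], "twist": [0, 0, 0]}, {"offset": [-0.029, 0.0134, 0], "twist": [0, 0, 0]}, {"offset": [-0.029, 0.0134, 0], "twist": [0, 0, 0]}]}}

```text
t: 29.57
ee_pos: [481.3, 184.5, 340.2]
orientation: [2.197, 2.197, 0.012]
ft_force: [0.4, 0.4, -1.8]
width: 56.4
```

{"op": "send_rows", "data": {"rows": [{"offset": [-0.029, 0.0134, 0], "twist": [0, 0, 0]}, {"offset": [-0.029, 0.0134, 0], "twist": [0, 0, 0]}, {"offset": [-0.029, 0.0134, 0], "twist": [0, 0, 0]}, {"offset": [-0.029, 0.0134, 0], "twist": [0, 0, 0]}, {"offset": [-0.029, 0.0134, 0], "twist": [0, 0, 0]}]}}

```text
t: 29.98
ee_pos: [549.0, 31.9, 348.2]
orientation: [2.196, 2.198, 0.013]
ft_force: [0.9, 0.3, -1.9]
width: 55.8
```

{"op": "send_rows", "data": {"rows": [{"offset": [-0.029, 0.0134, 0], "twist": [0, 0, 0]}, {"offset": [-0.029, 0.0134, 0], "twist": [0, 0, 0]}, {"offset": [-0.029, 0.0134, 0], "twist": [0, 0, 0]}, {"offset": [-0.029, 0.0134, 0], "twist": [0, 0, 0]}, {"offset": [-0.029, 0.0134, 0], "twist": [0, 0, 0]}]}}

```text
t: 30.4
ee_pos: [616.7, -121.2, 355.6]
orientation: [2.197, 2.198, 0.013]
ft_force: [1.2, 0.8, -1.0]
width: 56.0
```

{"op": "send_rows", "data": {"rows": [{"offset": [-0.012, 0.01, 0], "twist": [0, 0, 0]}, {"offset": [-0.008, 0.006, 0], "twist": [0, 0, 0]}, {"offset": [0, 0, 0.01], "twist": [0, 0, 0]}, {"offset": [0, 0, 0.02], "twist": [0, 0, 0]}, {"offset": [0, 0, 0.02], "twist": [0, 0, 0]}]}}

```text
t: 30.82
ee_pos: [636.9, -149.2, 310.5]
orientation: [2.197, 2.185, 0.02]
ft_force: [-0.6, -0.1, -3.3]
width: 55.7
```

{"op": "send_rows", "data": {"rows": [{"offset": [0, 0, 0.02], "twist": [0, 0, 0]}, {"offset": [0, 0, 0.015], "twist": [0, 0, 0]}, {"offset": [0, 0, 0.01], "twist": [0, 0, 0]}, {"offset": [0, 0, 0.003], "twist": [0, 0, 0]}, {"offset": [0, 0, 0], "twist": [0, 0, 0]}]}}

```text
t: 31.23
ee_pos: [634.0, -144.3, 253.5]
orientation: [2.201, 2.197, 0.011]
ft_force: [0.1, -0.6, -1.1]
width: 55.7
```

{"op": "send_rows", "data": {"rows": [{"offset": [-0.006, 0.002, 0.01], "twist": [0, 0, 0]}, {"offset": [-0.001, 0, 0.01], "twist": [0, 0, 0]}, {"offset": [-0.001, 0, 0.007], "twist": [0, 0, 0]}, {"offset": [0, 0, 0.002], "twist": [0, 0, 0]}, {"offset": [0, 0, 0], "twist": [0, 0, 0]}]}}

```text
t: 31.65
ee_pos: [637.7, -152.9, 224.1]
orientation: [2.198, 2.197, 0.014]
ft_force: [-0.6, 0.5, -2.1]
width: 55.9
```

{"op": "send_rows", "data": {"rows": [{"offset": [0.0015, -0.002, 0.003], "twist": [0, 0, 0]}, {"offset": [0, 0, 0.003], "twist": [0, 0, 0]}, {"offset": [0, 0, 0.001], "twist": [0, 0, 0]}, {"offset": [0, 0, 0], "twist": [0, 0, 0]}, {"offset": [0, 0, 0], "twist": [0, 0, 0]}]}}

```text
t: 32.07
ee_pos: [636.1, -151.7, 217.2]
orientation: [2.197, 2.195, 0.015]
ft_force: [-0.2, 0.5, -1.2]
width: 56.1
```

{"op": "send_rows", "data": {"rows": [{"offset": [0.001, -0.001, 0.001], "twist": [0, 0, 0]}, {"offset": [0, 0, 0.001], "twist": [0, 0, 0]}, {"offset": [0, 0, 0.001], "twist": [0, 0, 0]}, {"offset": [0, 0, 0.001], "twist": [0, 0, 0]}, {"offset": [0, 0, 0.001], "twist": [0, 0, 0]}]}}

```text
t: 32.48
ee_pos: [635.7, -150.7, 214.9]
orientation: [2.196, 2.195, 0.015]
ft_force: [-3.8, 0.2, 8.2]
width: 55.8
```

Contact (8 N) at the predicted height. I'm releasing, rising and backing away so the top camera has a clear view.

{"op": "send_rows", "data": {"rows": [{"offset": [0, 0, 0], "twist": [0, 0, 0]}, {"offset": [0, 0, 0], "twist": [0, 0, 0]}, {"offset": [0, 0, 0], "twist": [0, 0, 0]}, {"offset": [0, 0, 0], "twist": [0, 0, 0]}, {"offset": [0, 0, 0], "twist": [0, 0, 0]}], "gripper": 0.0878}}

```text
t: 32.9
ee_pos: [636.5, -150.9, 216.3]
orientation: [2.194, 2.193, 0.018]
ft_force: [0.2, 0.3, -0.6]
width: 85.4
```

{"op": "send_rows", "data": {"rows": [{"offset": [0, 0, 0], "twist": [0, 0, 0]}, {"offset": [0, 0, -0.01], "twist": [0, 0, 0]}, {"offset": [0, 0, -0.03], "twist": [0, 0, 0]}, {"offset": [0, 0, -0.04], "twist": [0, 0, 0]}, {"offset": [0, 0, -0.04], "twist": [0, 0, 0]}]}}

```text
t: 33.32
ee_pos: [629.3, -147.8, 330.9]
orientation: [2.206, 2.204, 0.003]
ft_force: [1.0, 0.0, -0.1]
width: 87.5
```

{"op": "send_rows", "data": {"rows": [{"offset": [-0.005, -0.02, -0.02], "twist": [0, 0, 0]}, {"offset": [-0.01, -0.03, 0], "twist": [0, 0, 0]}, {"offset": [-0.01, -0.03, 0], "twist": [0, 0, 0]}, {"offset": [-0.01, -0.03, 0], "twist": [0, 0, 0]}, {"offset": [-0.01, -0.03, 0], "twist": [0, 0, 0]}]}}

```text
t: 33.73
ee_pos: [491.6, -192.5, 363.8]
orientation: [2.183, 2.193, 0.024]
ft_force: [-0.3, -0.9, 0.8]
width: 87.6
```

{"op": "send_rows", "data": {"rows": [{"offset": [-0.02, -0.03, 0], "twist": [0, 0, 0]}, {"offset": [-0.02, -0.02, 0], "twist": [0, 0, 0]}, {"offset": [-0.02, 0, 0], "twist": [0, 0, 0]}, {"offset": [-0.01, 0, 0], "twist": [0, 0, 0]}, {"offset": [0, 0, 0], "twist": [0, 0, 0]}]}}

```text
t: 34.15
ee_pos: [433.2, -264.8, 366.9]
orientation: [2.184, 2.19, 0.024]
ft_force: [0.0, -0.5, 0.1]
width: 87.7
```

```bash
python3 - <<'E'
from h import *
o=ctrl.get_obs(); print(o["t"],o["ee_pos"])
im,d=optics.get_image("top"); c=optics.camera_info("top"); cv2.imwrite("pics/top2.png",cv2.resize(im[160:350,120:440],None,fx=2.4,fy=2.4))
v,u=np.mgrid[150:350,200:450]; uv=np.c_[u.ravel(),v.ravel()]; cl=cloud(c,uv,d[uv[:,1],uv[:,0]]); wh=im.min(2)[uv[:,1],uv[:,0]]>130
for n,m,z in (("D",(645,119.5),50),("C",(641.8,29.5),60),("B",(638.7,-60.8),70),("A",(635.8,-150.6),80)):
    k=wh&(abs(cl[:,2]-z)<6)&(np.hypot(*(cl[:,:2]-m).T)<40)
    s=at_z(c,uv[k].mean(0),z)[0]
    print(n,"off",(s[:2]-m).round(1),"ext",np.ptp(cl[k],0).round(1),"z",np.median(cl[k,2]).round(1),k.sum())
f,dia,px=blob(im,282,307,15); print("flask",at_z(c,f,72)[0].round(1))
E
```

```text
34.15 [ 433.18503852 -264.78152699  366.93568254]
D off [0.1 0.7] ext [31. 32. 10.] z 50.1 234
C off [ 0.2 -1. ] ext [38.8 37.7  8.8] z 59.9 348
B off [3.1 0.4] ext [45.5 45.2  9. ] z 70.0 488
A off [2.8 2.1] ext [53.1 52.8 10.3] z 79.7 665
flask [460.2  72.3  72. ]
```

View pics/top2.png

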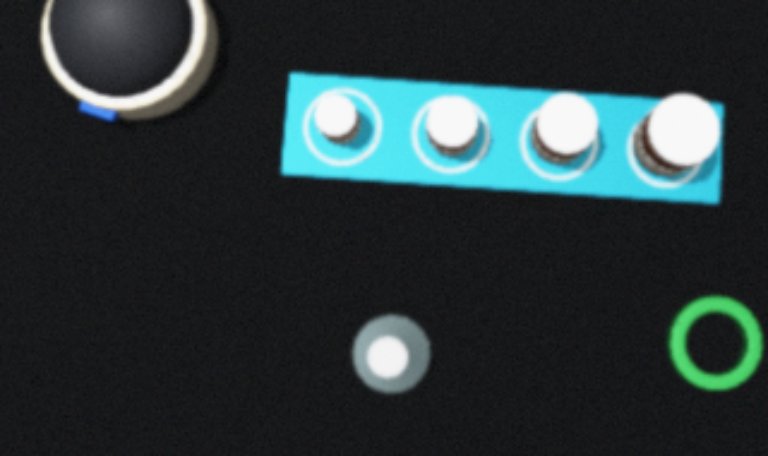

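All four lids sit at the right heights, 0.7 to 3.5 mm from the mark centres, and the flask hasn't moved. I'm handing in.

```bash
python3 -c "
from workcell import ctrl; print(ctrl.close_job())"
```

```text
the job is handed in; nothing more can be done
None
```

The four jars now stand upright on the strip in size order, and I handed the job in at about 34 s of the 112 s allowed. The stirrer was on the robot's right, so A (largest) went on mark 4, B on mark 3, C on mark 2 and D (smallest) on mark 1.

- **Centring:** the last top-camera check put the jars off their mark centres by 0.7 mm (D), 1.0 mm (C), 3.1 mm (B) and 3.5 mm (A). The camera calibration itself is only good to about 2 mm. I left B and A as they were.
- **Upright:** every lid was at its expected height to within 0.3 mm, so none is tipped.
- **Flask:** it measured within about 0.2 mm of where it started.
- **Forces:** the highest reading I saw while setting a jar down was 13.5 N, against the 40 N limit.
- **Check that failed:** an earlier mid-task position check was unusable because the white lids blended with the white rings. I replaced it with the depth-based measurement above.

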